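# Hang a freshly glazed test tile on the drying rail with an S-hook

### The arm

A 6-joint arm with a two-finger parallel gripper is mounted at the origin on the work surface. World frame = base frame: x ahead of the robot, y to its left, z up, the work surface at z = 0. Lengths are in mm, angles in rad, forces in N, time in s.
With the tool pointing down it reaches from about 275 to 1000 mm from the base axis. Payload 8.4 kg.
Tool frame: the origin (TCP) lies on the centre line of the jaws, within the pads' length; the fingertips stand 25 mm ahead of it and the grasp point (between the pads) lies 6 mm ahead of it; z points along the fingers, x is the direction in which the jaws open and shut, and the axes are right-handed (so a half turn about z gives the same grasp; the last joint's range is limited). The gripper opens to 85 mm and grips with 20 to 120 N. Pads are 22 mm wide; open, the fingers measure 114 mm over their backs; the gripper's body (76 mm by 85 mm) begins 54 mm behind the grasp point. The pads swing forward as they close: fully open they stand 13 mm farther back than shut.
Start: joints at [-1.252, 0.353, 1.633, -0, 1.155, -0.002], TCP at [197.077, -593.118, 256.281] pointing down, gripper open.
Joint ranges: [-2.63, 2.63], [-0.92, 2.1], [0.06, 2.66], [-1.3, 4.44], [0, 2.69], [-3.02, 3.02]. Speed limits (rad/s): [2.22, 2.22, 2.79, 3.14, 3.14, 3.14].

### API

Orientations are given as [roll, pitch, yaw] about the fixed x, y, z axes, in that order (R = Rz(yaw) Ry(pitch) Rx(roll)).
In Python, from rig import r gives the robot as it stands. The module is installed in compiled form; this text tells all that it offers.
- The arm moves only by the tool jog_arm, never from a script. Its argument "deltas" is a list of rows, each an object with "gripper": the gripper command: -1 is fully open, 1 is shut, values between are in proportion; "translation": the shift along the world's x, y, z in units of 10 cm (1.0 is 10 cm), a list of three; "dr": the turn, a rotation vector about the world's x, y, z in units of pi/2 rad (1.0 is pi/2 rad), a list of three. In form: [{"gripper": gripper, "translation": [x, y, z], "dr": [wx, wy, wz]}, ...]. A call has 1 to 12 rows; each row shifts and turns the commanded pose from where the row before left it; what a row does not reach is not made up. A row lasts 1/12 s, in which the tool goes at most 41.7 mm and 7.16 degrees, less where a joint would pass 70% of its speed; a pose out of reach is approached as far as the arm can. A call with a number of a shift or a turn outside -1 to 1 is refused whole. A call with a gripper value outside its range is refused whole. The fingers move at their own pace and stop on an object; "squeeze" is the grip in N (left out, the last holds). Time passes only in rows, so rows that do not move let the fingers close. It gives the time, the measured TCP pose, the force and the opening at its end, in the units of the state.
- r.sense(): the state, without advancing time (a new reading comes with each control period).
- r.grab_frame(name): name is "side" or "top" or "wrist"; returns the picture (400x640x3 uint8, blue, green, red); there is no depth.
- r.calibration(name): a dict with "mtx" (3x3 intrinsics, pixels), "world_from_camera" (4x4, takes a point from camera to world coordinates). Camera axes: x right, y down, z forward; pixel columns grow to the right and rows downward; lengths in mm; the calibration is good to about 2 mm. A picture is of the moment at which its call begins: read the wrist's pose just before it. calibration takes no time and is no camera call; for the wrist camera it gives the pose at the moment of the call.
- r.sign_off(): hands the job in, once; it reports no verdict.
The state is a dict: "clock": time; "qpos": joint angles; "qvel": joint speeds; "joint_efforts": joint torques, N m; "eef_pos": TCP position; "tcp_rot": TCP orientation; "contact_force": force on the tool from outside, world axes, zero at the start; "wrist_torque": the same for the moment, N m; "opening": opening from 0.0 (shut) to 1.0 (fully open).
Only numpy, scipy, OpenCV 4.12 (cv2) and the standard library are available. Lean on these libraries where they do the work, as an engineer would, in place of code of your own. Each camera call takes 0.05 s, during which the arm holds its last target. There are 200 camera calls.

### The job

A freshly glazed test tile, the one with a holed steel hanger on its top edge, stands in the wooden rack and must go up to dry. Take the steel S-hook off the drying rail, pass its lower end through the hanger's hole, lift the tile out by the hook and hang both on the rail, so that the tile hangs free and still. The gripper and arm must never touch tile or hanger; leave the other two tiles and everything else as they are.

Things in the scene. Friction and masses are not known exactly. Their poses are not given: they have to be found in the camera images.
- s_hook: S-hook of 6 mm round steel rod, 151 mm tall, about 70 g, flat in its own xz plane, hanging upright on the rail at first. Origin: rod centreline at the top (crown) of the upper loop; z up, x points away from the robot within about 26 degrees. The upper loop is open below, between its free end at +x and the shank at -x; the lower loop is open above, its tip at -x.
- hook_grip (a point): middle of the hook's upper loop, hook frame (0,0,-29) mm, a good place to grip from above across the legs, rail between the fingers. Loop centreline (x,z) mm: half circle of radius 18 about (0,-18), then upright legs at x=+18 (free end, down to z=-44) and x=-18 (shank, down to -75): 42 mm over their outsides. Below, the shank slants to (16,-114) and drops to (16,-130).
- hook_bend (a point): rod centreline at the lowest point of the hook's lower bend, hook frame (1,0,-145) mm. The bend is an arc of radius 15 about (1,-130), from (16,-130) through the lowest point to (-10.5,-139.6), where the straight tip begins.
- hook_tip (a point): rod centreline at the end of the hook's lower tip, hook frame (-27.2,0,-119.7) mm; the round end reaches 3 mm farther. The tip is straight for 26 mm, from (-10.5,-139.6), and leans outwards: its direction in hook x,z is (-0.64, 0.77), 40 degrees off upright.
- tile: the white test tile with the hanger, the only one that stands up 95 mm: slab 60 mm wide (y), 66 high, 6.5 thick (x); on its top edge a steel hanger plate, 34 wide, 5 thick, z = 63 to 95. In all about 100 g. Origin: centre of its bottom edge; z up; x, its face's normal, points away from the robot within about 20 degrees. Stands loosely in any of the rack's bays, lowest 28 mm in the slot.
- eye_mid (a point): nominal centre of the round through hole in the hanger plate, 80 mm above the tile's bottom edge, 15 below the plate's top, at mid-width. The hole is 14 mm in diameter, axis along the tile's x. The hanger sits stiffly (2 N) on a slide along the tile's top edge and is up to 10 mm to either side (tile y) of this point: where, is not reported; feel for the hole or look for it.
- rail: fixed drying rail: level steel rod along its y, 10 mm thick, 320 long, centreline 265 mm above the desk, on wooden uprights at y=-150 and +150 mm (270 high, 18 wide, feet 100 deep); low beam between. A brush hangs fixed at y=+115 (26 wide); free space y=-120 to +80. Origin on the desk below the rod's middle; x points away from the robot within about 20 degrees.
- rail_mid (a point): middle of the rail's rod, on its centreline, 265 mm above the desk
- rack: wooden tile rack, fixed: 80 mm (x) by 270 mm (y) by 38 mm high, with a slot 9.5 mm wide and 28 mm deep along its y, parted into three bays centred at y=-80, 0 and +80 mm. Origin: centre of its underside. May stand left or right of the rail.
- short_tile: white tile without hole, 60 mm wide, 62 mm high, in another bay of the rack: leave alone. Origin at bottom centre.
- arched_tile: white tile without hole with a round top, 60 mm wide, 75 mm high, in the third bay: leave alone. Origin at bottom centre.
- glaze_jar: small glass jar 40 mm wide, 55 mm high, between rack and rail: leave alone. Origin at bottom centre.
- bowl: white bowl 100 mm wide, 45 mm high, in front: leave alone. Origin at bottom centre.
- brush_pot: blue pot 84 mm wide, 100 mm high, with brushes standing out to about 260 mm, at the left: leave alone. Origin at bottom centre.
- vase: white vase 150 mm wide, 160 mm high, at the right: leave alone. Origin at bottom centre.
- scraper: spatula 180 mm long lying in front at the right: leave alone. Origin at its underside.
- water_cup: terracotta cup 70 mm wide, 70 mm high, in front at the left: leave alone. Origin at bottom centre.

How it is judged:
By the outcome, as a careful person would: the job done as asked, in the order asked, and still so for the second after the job is handed in, with the robot touching nothing.
It also fails if it takes over 72 s, if anything falls off the work surface, if the arm or the gripper's body presses on something with over 40 N, if the wrist force passes 120 N, or if a joint passes its speed limit or range.

## Working session

There is one attempt and no reset: what is moved stays moved. The work goes in short steps, Python scripts to look and compute and a tool call to move; the robot and the scene stay as the last step left them, time stands still between calls to the robot, and variables do not carry over. Pictures are saved under pics/ and viewed, about 8 in all and at most 12, crops included, and the job is handed in when it is done.

Besides the shell and the picture viewer there is one more tool, called after ">>>" as name(argument=value, ...), one argument or row to a line, values as JSON. jog_arm: Moves the arm, as the interface text tells. Shifts and turns lie within -1 to 1; 1 stands for 10 cm of shift or pi/2 rad of turn. Its arguments: {"type":"object","properties":{"deltas":{"type":"array"},"squeeze":{"type":"number"}},"required":["deltas"]}

```bash
mkdir -p pics
cat > h.py <<'E'
import numpy as np, cv2
from rig import r
def cal(n):
    c=r.calibration(n); return np.array(c["mtx"]),np.array(c["world_from_camera"])
def ray(c,px):
    K,T=c; d=T[:3,:3]@np.linalg.inv(K)@np.array([px[0],px[1],1.]); return T[:3,3],d/np.linalg.norm(d)
def plane(c,px,z):
    o,d=ray(c,px); return o+d*(z-o[2])/d[2]
def tri(c1,p1,c2,p2):
    o1,d1=ray(c1,p1);o2,d2=ray(c2,p2)
    s=np.linalg.lstsq(np.stack([d1,-d2],1),o2-o1,rcond=None)[0]
    a=o1+s[0]*d1;b=o2+s[1]*d2
    return (a+b)/2,np.linalg.norm(a-b)
def proj(c,P):
    K,T=c; q=K@(T[:3,:3].T@(np.asarray(P,float)-T[:3,3])); return q[:2]/q[2]
E
python3 - <<'E'
from h import *
print(r.sense())
for n in("side","top"):
    cv2.imwrite(f"pics/{n}0.png",r.grab_frame(n)); c=cal(n);print(n,c[0].round(1).tolist(),c[1].round(3).tolist())
E
```

```text
{'clock': 0.0, 'qpos': array([-1.25242118e+00,  3.53639942e-01,  1.63414584e+00,  7.93070683e-06,
        1.15516295e+00, -2.37670928e-03]), 'qvel': array([-0.00103658,  0.00113213,  0.00085765,  0.00157101,  0.00159413,
       -0.00076552]), 'joint_efforts': array([ 2.03686413e-04, -6.05246830e+01, -3.42067766e+01, -4.51139840e-05,
        9.37761128e-03, -1.23111795e-05]), 'eef_pos': array([ 196.92961045, -592.70469759,  255.56175703]), 'tcp_rot': array([-3.14158218e+00,  1.35606439e-03, -1.25004767e+00]), 'contact_force': array([0.0621041 , 0.64489399, 0.11228682]), 'wrist_torque': array([-0.05044848,  0.04923401,  0.00323242]), 'opening': 0.9983761535580401}
side [[452.5, 0.0, 319.4], [0.0, 452.5, 193.3], [0.0, 0.0, 1.0]] [[0.876, -0.299, 0.378, -50.552], [-0.482, -0.528, 0.699, -963.14], [-0.009, -0.795, -0.607, 1012.858], [0.0, 0.0, 0.0, 1.0]]
top [[389.1, 0.0, 319.8], [0.0, 389.1, 201.9], [0.0, 0.0, 1.0]] [[-0.023, -0.976, 0.216, 217.99], [-1.0, 0.022, -0.008, -6.403], [0.003, -0.216, -0.976, 1304.961], [0.0, 0.0, 0.0, 1.0]]
```

View pics/side0.png

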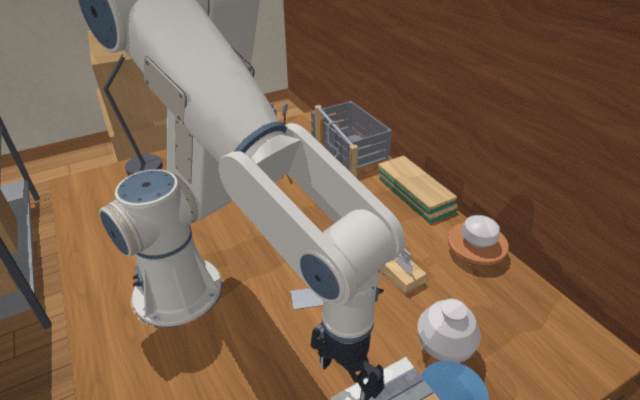

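View pics/top0.png

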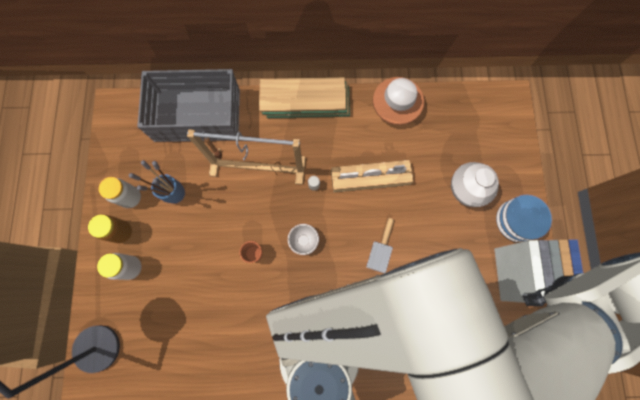

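Top view: rail spans about (192,133)–(299,142), the hook hangs near (243,147), and the rack is at (372,174). The arm hides these from the side camera. I'll measure from an enlarged crop.

Run:
```python
from h import *
im=cv2.imread("pics/top0.png")
cv2.imwrite("pics/c1.png",cv2.resize(im[120:210,180:420],None,fx=3.33,fy=3.33,interpolation=cv2.INTER_CUBIC))
c=cal("top")
for n,p,z in[("railL",(190,133),265),("railR",(300,142),265),("hook",(243,140),265),("rackL",(333,181),38),("rackR",(412,176),38),("jar",(314,183),30),("bowl",(303,240),30)]:
    print(n,plane(c,p,z).round(0))
K,T=cal("wrist");print(K.round(1).tolist(),T.round(3).tolist())
cv2.imwrite("pics/w0.png",r.grab_frame("wrist"))
```

```text
railL [657. 350. 265.]
railR [623.  38. 265.]
hook [633. 199. 265.]
rackL [570. -63.  38.]
rackR [ 581. -331.   38.]
jar [566.   2.  30.]
bowl [373.  42.  30.]
[[357.5, 0.0, 318.5], [0.0, 357.5, 196.3], [0.0, 0.0, 1.0]] [[0.315, -0.898, -0.308, 276.072], [-0.949, -0.298, -0.101, -566.663], [-0.001, 0.324, -0.946, 372.655], [0.0, 0.0, 0.0, 1.0]]
```

View pics/c1.png

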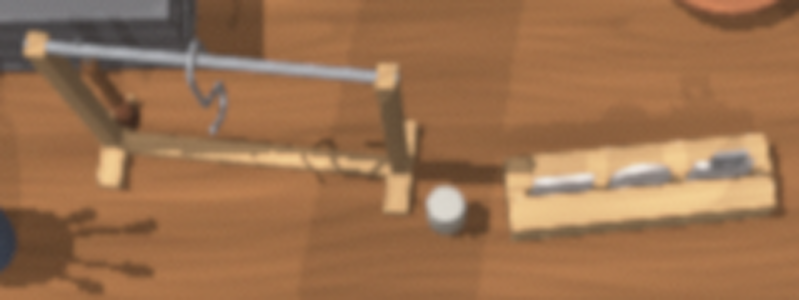

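Crop: the hanger tile is in the right-hand bay (crop 725,163), the hook crosses the rail at crop (193,55), and the jar is at (446,205). Next I'll take the wrist camera over the tile.

>>> jog_arm(
  deltas=[
    {"gripper":-1,"translation":[0.19,0.158,0],"dr":[0,0,0.041]},
    {"gripper":-1,"translation":[0.19,0.158,0],"dr":[0,0,0.041]},
    {"gripper":-1,"translation":[0.19,0.158,0],"dr":[0,0,0.041]},
    {"gripper":-1,"translation":[0.19,0.158,0],"dr":[0,0,0.041]},
    {"gripper":-1,"translation":[0.19,0.158,0],"dr":[0,0,0.041]},
    {"gripper":-1,"translation":[0.19,0.158,0],"dr":[0,0,0.041]},
    {"gripper":-1,"translation":[0.19,0.158,0],"dr":[0,0,0.041]},
    {"gripper":-1,"translation":[0.19,0.158,0],"dr":[0,0,0.041]},
    {"gripper":-1,"translation":[0.19,0.158,0],"dr":[0,0,0.041]},
    {"gripper":-1,"translation":[0.19,0.158,0],"dr":[0,0,0.041]},
  ],
)

```text
clock: 0.98
eef_pos: [387.8, -434.1, 256.1]
tcp_rot: [-3.142, 0.0, -0.603]
contact_force: [0.4, -0.5, -0.3]
opening: 1.003
```

>>> jog_arm(
  deltas=[
    {"gripper":-1,"translation":[0.19,0.158,-0.03],"dr":[0,0,0.041]},
    {"gripper":-1,"translation":[0.19,0.158,-0.03],"dr":[0,0,0.041]},
    {"gripper":-1,"translation":[0.19,0.158,-0.03],"dr":[0,0,0.041]},
    {"gripper":-1,"translation":[0.19,0.158,-0.03],"dr":[0,0,0.041]},
    {"gripper":-1,"translation":[0.19,0.158,-0.03],"dr":[0,0,0.041]},
    {"gripper":-1,"translation":[0.19,0.158,-0.03],"dr":[0,0,0.041]},
    {"gripper":-1,"translation":[0.19,0.158,-0.03],"dr":[0,0,0.041]},
    {"gripper":-1,"translation":[0.19,0.158,-0.03],"dr":[0,0,0.041]},
    {"gripper":-1,"translation":[0.19,0.158,-0.03],"dr":[0,0,0.041]},
    {"gripper":-1,"translation":[0.19,0.158,-0.03],"dr":[0,0,0.041]},
    {"gripper":-1,"translation":[0,0,0],"dr":[0,0,0]},
    {"gripper":-1,"translation":[0,0,0],"dr":[0,0,0]},
  ],
)

```text
clock: 1.98
eef_pos: [577.4, -276.2, 225.6]
tcp_rot: [-3.141, 0.001, 0.039]
contact_force: [-0.6, -0.2, -0.1]
opening: 1.002
```

Run:
```python
from h import *
import pickle
c=cal("wrist");im=r.grab_frame("wrist");s=r.sense();print(s["clock"],s["eef_pos"],s["tcp_rot"],s["qpos"].round(2))
cv2.imwrite("pics/w1.png",im);pickle.dump(c,open("w1.pkl","wb"))
```

```text
2.0333 [ 576.83111633 -276.88460389  225.88347368] [-3.14144161e+00  9.98097674e-04  3.80332494e-02] [-0.45  0.4   1.63 -0.    1.11 -0.49]
```

View pics/w1.png

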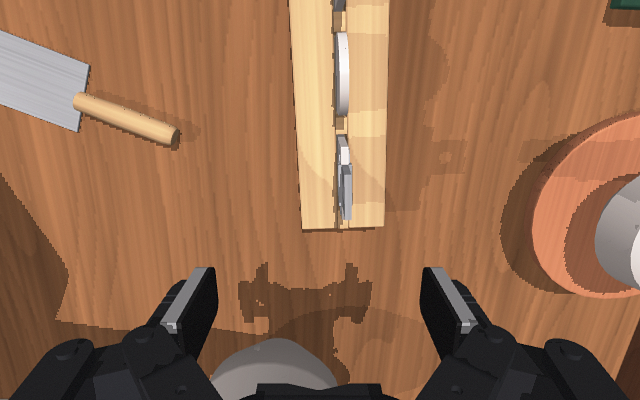

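Wrist view: the rack's lower end is at row ~228 (cols 302–384). The tile slab starts at (343,137), and the hanger's top edge spans about rows 163–218 at cols 343–353. I'll zoom in.

Run:
```python
from h import *
im=cv2.imread("pics/w1.png")
cv2.imwrite("pics/c2.png",cv2.resize(im[125:235,295:395],None,fx=5.4,fy=5.4,interpolation=cv2.INTER_NEAREST))
```

```text
(no output)
```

View pics/c2.png

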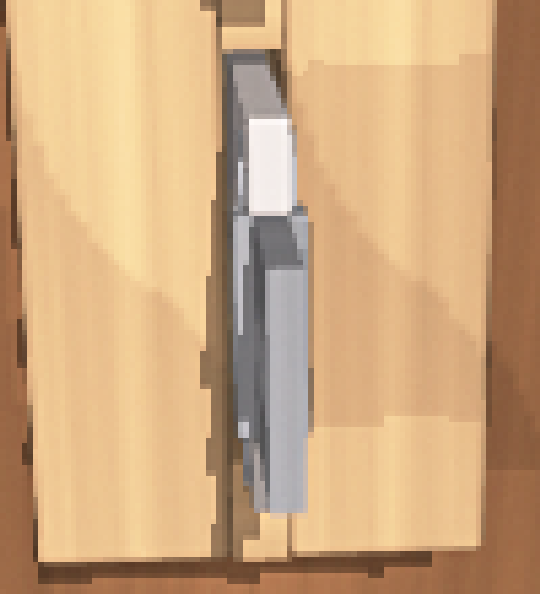

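Run:
```python
from h import *
import pickle
c=pickle.load(open("w1.pkl","rb"))
f=lambda x,y,z:plane(c,(295+x/5.4-.5,125+y/5.4-.5),z).round(1)
for n,a in dict(hLl=(268,266,105),hLr=(303,266,105),hRl=(269,513,105),hRr=(307,513,105),sLl=(249,118,76),sLr=(296,118,76),sMl=(249,212,76),sMr=(294,212,76),rkBL=(38,560,38),rkBR=(482,550,38),slotBl=(230,545,38),slotBr=(290,545,38),slotTl=(222,10,38),slotTr=(285,10,38)).items():print(n,f(*a))
```

```text
hLl [ 593.9 -257.1  105. ]
hLr [ 598.3 -257.   105. ]
hRl [ 596.1 -291.1  105. ]
hRr [ 601.2 -290.9  105. ]
sLl [ 592.4 -243.8   76. ]
sLr [ 598.9 -243.5   76. ]
sMl [ 593.2 -257.2   76. ]
sMr [ 599.5 -257.    76. ]
rkBL [ 563.3 -329.1   38. ]
rkBR [ 639.4 -324.3   38. ]
slotBl [ 596.1 -325.    38. ]
slotBr [ 606.4 -324.6   38. ]
slotTl [ 589.8 -234.2   38. ]
slotTr [ 599.6 -233.8   38. ]
```

>>> jog_arm(
  deltas=[
    {"gripper":-1,"translation":[0.04,0.27,0.22],"dr":[0,0,-0.006]},
    {"gripper":-1,"translation":[0.04,0.27,0.22],"dr":[0,0,-0.006]},
    {"gripper":-1,"translation":[0.04,0.27,0.22],"dr":[0,0,-0.006]},
    {"gripper":-1,"translation":[0.04,0.27,0.22],"dr":[0,0,-0.006]},
    {"gripper":-1,"translation":[0.04,0.27,0.22],"dr":[0,0,-0.006]},
    {"gripper":-1,"translation":[0.04,0.27,0.22],"dr":[0,0,-0.006]},
    {"gripper":-1,"translation":[0.04,0.3,0],"dr":[0,0,-0.006]},
    {"gripper":-1,"translation":[0.04,0.3,0],"dr":[0,0,-0.006]},
    {"gripper":-1,"translation":[0.04,0.3,0],"dr":[0,0,-0.006]},
    {"gripper":-1,"translation":[0.04,0.3,0],"dr":[0,0,-0.006]},
  ],
)

```text
clock: 2.87
eef_pos: [616.5, 4.9, 358.7]
tcp_rot: [3.141, -0.0, -0.059]
contact_force: [-1.1, 0.6, 0.4]
opening: 0.997
```

>>> jog_arm(
  deltas=[
    {"gripper":-1,"translation":[0.04,0.3,0],"dr":[0,0,-0.006]},
    {"gripper":-1,"translation":[0.04,0.3,0],"dr":[0,0,-0.006]},
    {"gripper":-1,"translation":[0.04,0.3,0],"dr":[0,0,-0.006]},
    {"gripper":-1,"translation":[0.04,0.3,0],"dr":[0,0,-0.006]},
    {"gripper":-1,"translation":[0.02,0.3,0],"dr":[0,0,-0.006]},
    {"gripper":-1,"translation":[0,0.2,0],"dr":[0,0,0]},
    {"gripper":-1,"translation":[0,0,0],"dr":[0,0,0]},
    {"gripper":-1,"translation":[0,0,0],"dr":[0,0,0]},
  ],
)

```text
clock: 3.53
eef_pos: [634.8, 174.5, 358.2]
tcp_rot: [3.141, 0.0, -0.103]
contact_force: [0.9, -1.2, -0.3]
opening: 0.997
```

Run:
```python
from h import *
import pickle
c=cal("wrist");im=r.grab_frame("wrist");s=r.sense();print(s["clock"],s["eef_pos"],s["tcp_rot"],s["qpos"].round(2))
cv2.imwrite("pics/w2.png",im);pickle.dump(c,open("w2.pkl","wb"))
```

```text
3.5833 [634.91018096 173.68501985 358.26130367] [ 3.14078787e+00  1.34139040e-04 -1.04072333e-01] [ 0.27  0.33  1.44 -0.    1.37  0.37]
```

View pics/w2.png

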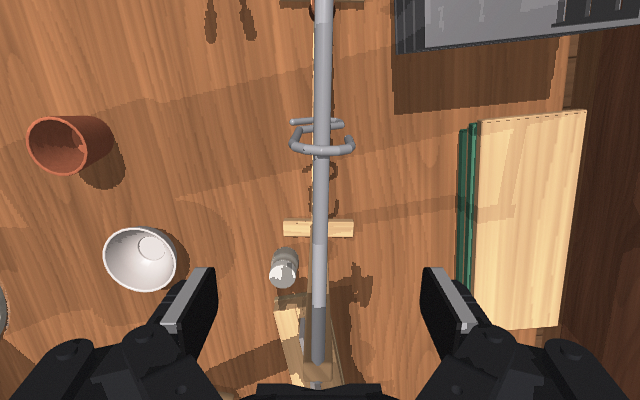

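Wrist view: the rail runs (323,0)–(318,360). The hook crosses it at about (321,150), with the legs' outsides at cols ~290–355. One zoom for precision.

Run:
```python
from h import *
im=cv2.imread("pics/w2.png")
cv2.imwrite("pics/c3.png",cv2.resize(im[105:175,275:370],None,fx=8,fy=8,interpolation=cv2.INTER_NEAREST))
```

```text
(no output)
```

View pics/c3.png

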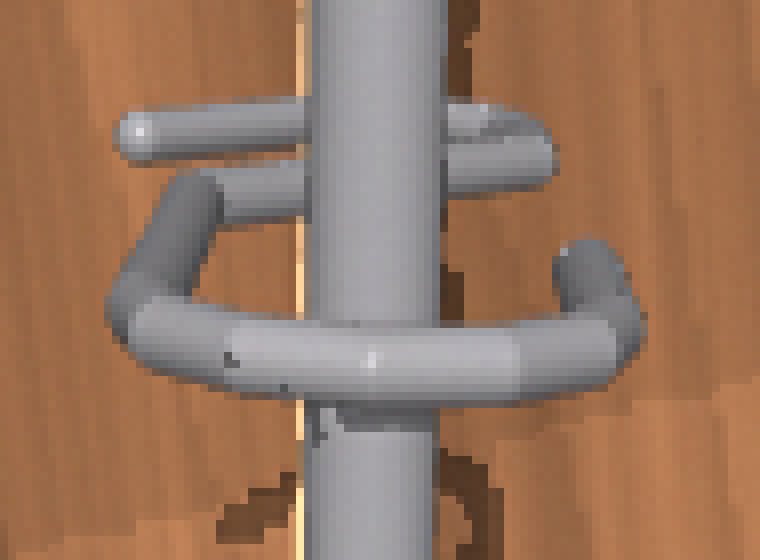

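Run:
```python
from h import *
import pickle
c=pickle.load(open("w2.pkl","rb"))
f=lambda x,y,z:plane(c,(275+x/8-.5,105+y/8-.5),z).round(1)
for n,a in dict(crown=(375,362,273),shL=(140,312,252),shR=(618,325,252),corner=(198,192,198),low=(535,158,159),tip=(138,136,153.3),freeend=(590,262,229),rail0=(379,0,265),rail1=(371,560,265)).items():print(n,f(*a))
im=cv2.imread("pics/w2.png").astype(int)
g=(im.max(2)-im.min(2)<25)
for y in(5,60,200,260):
    xs=[x for x in range(295,350) if g[y,x]];print(y,xs[0],xs[-1],plane(c,((xs[0]+xs[-1])/2,y),265).round(1))
```

```text
crown [640.5 216.3 273. ]
shL [622.2 217.9 252. ]
shR [659.5 213.  252. ]
corner [624.2 219.2 198. ]
low [658.7 213.6 159. ]
tip [615.3 219.8 153.3]
freeend [659.2 214.1 229. ]
rail0 [643.3 240.7 265. ]
rail1 [638.5 199.5 265. ]
5 315 332 [649.2 291.1 265. ]
60 314 331 [646.  264.3 265. ]
200 313 328 [636.6 183.2 265. ]
260 295 326 [625.7 141.9 265. ]
```

>>> jog_arm(
  deltas=[
    {"gripper":-1,"translation":[0.02,0.21,0],"dr":[0,0,-0.012]},
    {"gripper":-1,"translation":[0.03,0.21,0],"dr":[0,0,-0.011]},
    {"gripper":-1,"translation":[0,0,-0.2],"dr":[0,0,0]},
    {"gripper":-1,"translation":[0,0,-0.2],"dr":[0,0,0]},
    {"gripper":-1,"translation":[0,0,-0.2],"dr":[0,0,0]},
    {"gripper":-1,"translation":[0,0,-0.2],"dr":[0,0,0]},
    {"gripper":-1,"translation":[0,0,-0.15],"dr":[0,0,0]},
    {"gripper":-1,"translation":[0,0,-0.13],"dr":[0,0,0]},
    {"gripper":-1,"translation":[0,0,0],"dr":[0,0,0]},
    {"gripper":-1,"translation":[0,0,0],"dr":[0,0,0]},
    {"gripper":-1,"translation":[0,0,0],"dr":[0,0,0]},
  ],
)

```text
clock: 4.5
eef_pos: [640.8, 216.4, 251.5]
tcp_rot: [-3.141, -0.001, -0.14]
contact_force: [0.4, -0.2, 0.7]
opening: 1.003
```

Run:
```python
from h import *
s=r.sense();print(s["clock"],s["eef_pos"],s["tcp_rot"],s["contact_force"])
```

```text
4.5 [640.75515746 216.3884768  251.4840118 ] [-3.14097419e+00 -1.40119757e-03 -1.40262805e-01] [ 0.3730936  -0.20694218  0.73401534]
```

>>> jog_arm(
  deltas=[
    {"gripper":1,"translation":[0,0,0],"dr":[0,0,0]},
    {"gripper":1,"translation":[0,0,0],"dr":[0,0,0]},
    {"gripper":1,"translation":[0,0,0],"dr":[0,0,0]},
    {"gripper":1,"translation":[0,0,0],"dr":[0,0,0]},
    {"gripper":1,"translation":[0,0,0],"dr":[0,0,0]},
    {"gripper":1,"translation":[0,0,0],"dr":[0,0,0]},
    {"gripper":1,"translation":[0,0,0],"dr":[0,0,0]},
    {"gripper":1,"translation":[0,0,0],"dr":[0,0,0]},
    {"gripper":1,"translation":[0,0,0],"dr":[0,0,0]},
    {"gripper":1,"translation":[0,0,0],"dr":[0,0,0]},
  ],
  squeeze=60,
)

```text
clock: 5.33
eef_pos: [640.5, 217.0, 251.0]
tcp_rot: [-3.141, -0.001, -0.139]
contact_force: [-0.1, -0.4, 5.5]
opening: 0.468
```

>>> jog_arm(
  deltas=[
    {"gripper":1,"translation":[0,0,0.1],"dr":[0,0,0]},
    {"gripper":1,"translation":[0,0,0.1],"dr":[0,0,0]},
    {"gripper":1,"translation":[0,0,0.1],"dr":[0,0,0]},
    {"gripper":1,"translation":[0,0,0.1],"dr":[0,0,0]},
    {"gripper":1,"translation":[0,0,0.1],"dr":[0,0,0]},
    {"gripper":1,"translation":[0,0,0.1],"dr":[0,0,0]},
    {"gripper":1,"translation":[0,0,0],"dr":[0,0,0]},
    {"gripper":1,"translation":[0,0,0],"dr":[0,0,0]},
  ],
)

```text
clock: 6.0
eef_pos: [640.4, 217.0, 311.2]
tcp_rot: [-3.141, -0.001, -0.139]
contact_force: [-0.1, -1.6, -1.6]
opening: 0.468
```

Run:
```python
from h import *
import pickle
c=cal("wrist");im=r.grab_frame("wrist");s=r.sense();print(s["clock"],s["eef_pos"],s["tcp_rot"],s["contact_force"],s["opening"])
cv2.imwrite("pics/w3.png",im);pickle.dump(c,open("w3.pkl","wb"))
```

```text
6.05 [639.99762993 216.86114308 310.30591311] [-3.14153957e+00 -6.83667491e-05 -1.39450403e-01] [-0.34084438  0.45340162 -1.04458131] 0.46818808480044655
```

View pics/w3.png

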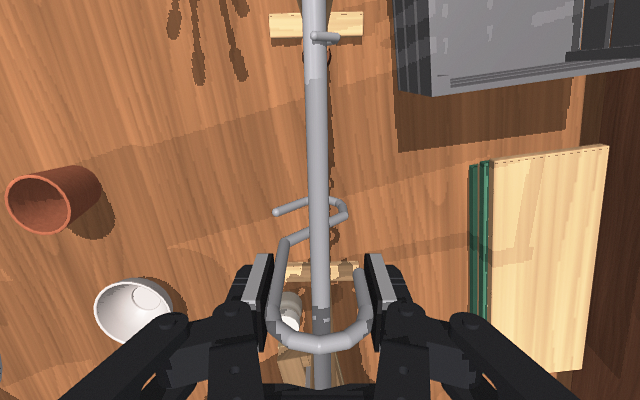

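```bash
cat >> h.py <<'E'
from scipy.spatial.transform import Rotation as Ro
HK=dict(crown=(0,0,0),corner=(-18,0,-75),low=(16,0,-114),bend=(1,0,-145),tip=(-27.2,0,-119.7),free=(18,0,-44))
def hookpts(tcp,rpy,off=(0,0,0),gz=6):
    # tool: x=hook x, y=-hook y, z=-hook z ; grip (0,0,-29) at tool z=gz
    R=Ro.from_euler("xyz",rpy)
    return {k:np.array(tcp)+R.apply(np.array([p[0]+off[0],-p[1]+off[1],gz-(p[2]+29)+off[2]])) for k,p in HK.items()}
E
python3 - <<'E'
from h import *
import pickle
c=pickle.load(open("w3.pkl","rb"))
P=hookpts([640.2,217,310.8],[-3.1413,0,-.139])
for k,p in P.items(): print(k,p.round(1),proj(c,p).round(1))
im=cv2.imread("pics/w3.png")
cv2.imwrite("pics/c4.png",cv2.resize(im[190:360,255:385],None,fx=3.5,fy=3.5,interpolation=cv2.INTER_NEAREST))
E
```

```text
crown [640.2 217.  333.8] [319.3 344.7]
corner [622.4 219.5 258.8] [284.4 242.1]
low [656.  214.8 219.8] [344.1 214.3]
bend [641.2 216.9 188.8] [319.9 198.1]
tip [613.3 220.8 214.1] [276.2 211.1]
free [658.  214.5 289.8] [359.6 273.3]
```

View pics/c4.png

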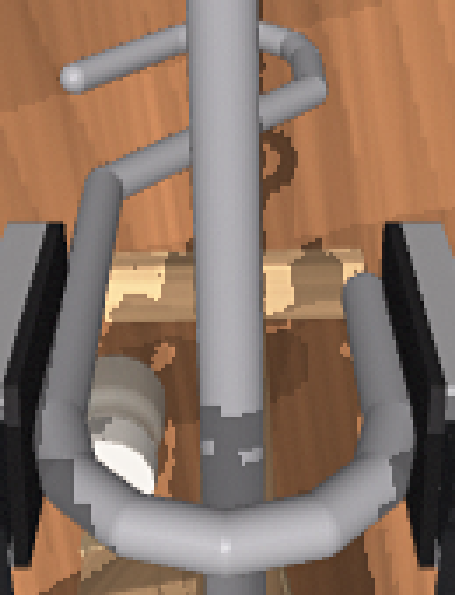

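Hook is gripped square: predicted tip pixel (276,211) against seen (275.4,211.5). Now I'll move it toward the robot off the rail, and plan the threading in 2D.

>>> jog_arm(
  deltas=[
    {"gripper":1,"translation":[-0.12,0.015,0.02],"dr":[0,0,0]},
    {"gripper":1,"translation":[-0.2,0.025,0.02],"dr":[0,0,0]},
    {"gripper":1,"translation":[-0.2,0.02,0.02],"dr":[0,0,0]},
    {"gripper":1,"translation":[-0.25,0,0],"dr":[0,0,0]},
    {"gripper":1,"translation":[-0.25,0,0],"dr":[0,0,0]},
    {"gripper":1,"translation":[0,0,0],"dr":[0,0,0]},
  ],
)

```text
clock: 6.55
eef_pos: [533.2, 222.6, 315.6]
tcp_rot: [3.14, 0.004, -0.139]
contact_force: [0.1, 0.1, -1.3]
opening: 0.47
```

```bash
cat > plan.py <<'E'
import numpy as np
def arc(cx,cz,R,a0,a1,n=60):
    a=np.radians(np.linspace(a0,a1,n));return np.c_[cx+R*np.cos(a),cz+R*np.sin(a)]
seg=lambda a,b,n=60:np.linspace(a,b,n)
cen=np.vstack([seg((-27.2,-119.7),(-10.5,-139.6)),arc(1,-130,15,220,360),seg((16,-130),(16,-114)),seg((16,-114),(-18,-75)),seg((-18,-75),(-18,-18))])
fing=np.array([(x,-48) for x in range(-50,51,2)],float)
rects=[(-2.5,2.5,7,15),(-2.5,2.5,-17,-7),(-3.25,3.25,-80,-14),(-40,40,-80,-52)]
def dist(p):
    d=1e9
    for a,b,c,e in rects:
        dx=np.maximum(np.maximum(a-p[:,0],p[:,0]-b),0);dz=np.maximum(np.maximum(c-p[:,1],p[:,1]-e),0)
        d=min(d,np.hypot(dx,dz).min())
    return d
def rot(p,t): c,s=np.cos(t),np.sin(t);return np.c_[p[:,0]*c+p[:,1]*s,-p[:,0]*s+p[:,1]*c]
def pose(ref,t,at=(0,0)):
    """hook origin (u,w) with hook point ref at 'at'"""
    return np.array(at)-rot(np.array([ref],float),t)[0]
def check(ref,tdeg,at):
    t=np.radians(tdeg);o=pose(ref,t,at)
    tcp=o+rot(np.array([[0,-23.]]),t)[0]
    return tcp,dist(rot(cen,t)+o)-3,dist(rot(fing,t)+o)
if __name__=="__main__":
    tip=np.array((-27.2,-119.7));b0=np.array((-10.5,-139.6))
    st=[]
    for T in(-30,-35,-40):
        for s in(-20,-8,-4,0,6,12,18,26):
            st.append((tip+(b0-tip)*s/26,T,(0,0)))
    for a,T in((230,-30),(240,-23),(250,-15),(260,-7),(270,0)):
        st.append((arc(1,-130,15,a,a,1)[0],T,(0,0)))
    for ref,T,at in st:
        tcp,c,f=check(ref,T,at);print(np.round(ref,1),T,tcp.round(1),round(c,1),round(f,1))
E
python3 plan.py
```

```text
[ -40.  -104.4] -30 [-6.  90.5] 13.3 42.2
[ -32.3 -113.6] -30 [-17.3  94.6] 3.6 51.3
[ -29.8 -116.6] -30 [-21.  96.] 2.7 54.4
[ -27.2 -119.7] -30 [-24.8  97.3] 2.7 57.5
[ -23.3 -124.3] -30 [-30.4  99.4] 2.7 62.1
[ -19.5 -128.9] -30 [-36.1 101.4] 2.7 66.6
[ -15.6 -133.5] -30 [-41.7 103.5] 2.7 71.2
[ -10.5 -139.6] -30 [-49.2 106.2] 2.7 77.4
[ -40.  -104.4] -35 [-13.9  89.6] 13.9 42.7
[ -32.3 -113.6] -35 [-25.5  92.7] 4.2 51.9
[ -29.8 -116.6] -35 [-29.3  93.8] 3.1 54.9
[ -27.2 -119.7] -35 [-33.2  94.8] 3.1 58.0
[ -23.3 -124.3] -35 [-39.   96.4] 3.1 62.6
[ -19.5 -128.9] -35 [-44.8  97.9] 3.1 67.2
[ -15.6 -133.5] -35 [-50.6  99.5] 3.1 71.8
[ -10.5 -139.6] -35 [-58.3 101.5] 3.1 77.9
[ -40.  -104.4] -40 [-21.6  88.1] 14.5 43.3
[ -32.3 -113.6] -40 [-33.4  90.2] 4.8 52.5
[ -29.8 -116.6] -40 [-37.4  90.9] 3.5 55.5
[ -27.2 -119.7] -40 [-41.3  91.6] 3.5 58.6
[ -23.3 -124.3] -40 [-47.2  92.6] 3.5 63.2
[ -19.5 -128.9] -40 [-53.1  93.6] 3.5 67.8
[ -15.6 -133.5] -40 [-59.   94.7] 3.5 72.4
[ -10.5 -139.6] -40 [-66.9  96.1] 3.5 78.5
[  -8.6 -141.5] -30 [-51.8 106.9] 2.9 79.3
[  -6.5 -143. ] -23 [-40.9 113. ] 3.0 80.2
[  -4.1 -144.1] -15 [-27.4 118. ] 3.2 81.0
[  -1.6 -144.8] -7 [-13.2 121.1] 3.4 81.6
[   1. -145.] 0 [ -1. 122.] 3.6 82.0
```

>>> jog_arm(
  deltas=[
    {"gripper":1,"translation":[0,-0.25,0],"dr":[0,0,0.0131]},
    {"gripper":1,"translation":[0,-0.32,0],"dr":[0,0,0.0131]},
    {"gripper":1,"translation":[0,-0.32,0],"dr":[0,0,0.0131]},
    {"gripper":1,"translation":[0,-0.32,0],"dr":[0,0,0.0131]},
    {"gripper":1,"translation":[0,-0.32,0],"dr":[0,0,0.0131]},
    {"gripper":1,"translation":[0,-0.32,0],"dr":[0,0,0.0131]},
    {"gripper":1,"translation":[0,-0.32,0],"dr":[0,0,0.0131]},
    {"gripper":1,"translation":[0,-0.32,0],"dr":[0,0,0.0131]},
    {"gripper":1,"translation":[0,-0.32,0],"dr":[0,0,0.0131]},
    {"gripper":1,"translation":[0,-0.32,0],"dr":[0,0,0.0131]},
  ],
)

```text
clock: 7.38
eef_pos: [537.3, -91.4, 315.9]
tcp_rot: [-3.141, 0.001, 0.067]
contact_force: [0.7, 0.8, -0.6]
opening: 0.475
```

>>> jog_arm(
  deltas=[
    {"gripper":1,"translation":[0.05,-0.3,0],"dr":[0.0033,-0.0485,0]},
    {"gripper":1,"translation":[0.05,-0.3,0],"dr":[0.0033,-0.0485,0]},
    {"gripper":1,"translation":[0.1,-0.3,0],"dr":[0.0033,-0.0485,0]},
    {"gripper":1,"translation":[0.1,-0.3,0],"dr":[0.0033,-0.0485,0]},
    {"gripper":1,"translation":[0.1,-0.28,0],"dr":[0.0033,-0.0485,0]},
    {"gripper":1,"translation":[0.1,-0.2,0],"dr":[0.0033,-0.0485,0]},
    {"gripper":1,"translation":[0,-0.16,0],"dr":[0.0033,-0.0485,0]},
    {"gripper":1,"translation":[0,0,0],"dr":[0.0033,-0.0485,0]},
    {"gripper":1,"translation":[0,0,-0.2],"dr":[0,0,0]},
    {"gripper":1,"translation":[0,0,-0.2],"dr":[0,0,0]},
    {"gripper":1,"translation":[0,0,0],"dr":[0,0,0]},
    {"gripper":1,"translation":[0,0,0],"dr":[0,0,0]},
  ],
)

```text
clock: 8.38
eef_pos: [587.3, -273.5, 275.1]
tcp_rot: [-3.138, -0.609, 0.064]
contact_force: [0.2, -0.8, -0.3]
opening: 0.467
```

```bash
cat > now.py <<'E'
from h import *
import pickle,sys
def tilt(rpy,yaw=.067):
    R=Ro.from_euler("xyz",rpy);z=-R.as_matrix()[:,2]  # hook z
    x=R.as_matrix()[:,0];ex=np.array([np.cos(yaw),np.sin(yaw),0]);ey=np.array([-np.sin(yaw),np.cos(yaw),0])
    return np.degrees([np.arctan2(z@ex,z[2]),np.arctan2(z@ey,z[2]),np.arctan2(x@ey,x@ex)]).round(2)
if __name__=="__main__":
    hole=np.array([597.4,-274,90]);ex=np.array([.998,.067,0]);ey=np.array([-.067,.998,0])
    s=r.sense();d=s["eef_pos"]-hole
    print(s["clock"],s["eef_pos"].round(1),"tilt,side,yaw",tilt(s["tcp_rot"]),"u,v,w",(d@ex).round(1),(d@ey).round(1),d[2].round(1),"F",s["contact_force"].round(1),s["opening"])
    P=hookpts(s["eef_pos"],s["tcp_rot"]);q=P["tip"]-hole;print("tip uvw",(q@ex).round(1),(q@ey).round(1),q[2].round(1))
    if len(sys.argv)>1:
        c=cal("wrist");im=r.grab_frame("wrist");cv2.imwrite(f"pics/{sys.argv[1]}.png",im);pickle.dump(c,open(sys.argv[1]+".pkl","wb"))
        for k,p in P.items():print(k,proj(c,p).round(1))
        print("hole",proj(c,hole).round(1))
E
python3 now.py w4
```

```text
8.3833 [ 587.3 -273.5  275.1] tilt,side,yaw [-34.87  -0.15  -0.15] u,v,w -10.0 1.1 185.1 F [ 0.2 -0.8 -0.3] 0.46722216854390447
tip uvw 23.0 1.4 90.2
crown [320.6 344.9]
corner [285.4 242.1]
low [345.  214.4]
bend [320.8 198.1]
tip [277.1 211.1]
free [360.7 273.4]
hole [198.  185.5]
```

View pics/w4.png

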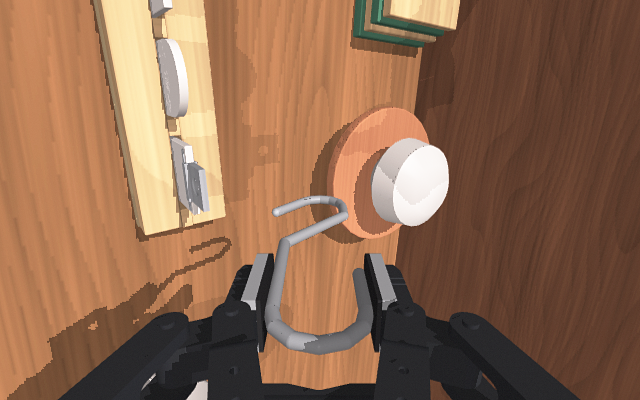

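Wrist view: the hook tip is at (276,212) as predicted, and the hanger is at (198,185), also as predicted. I'll lower to the pre-insertion height.

>>> jog_arm(
  deltas=[
    {"gripper":1,"translation":[-0.038,-0.017,0],"dr":[0,0,0]},
    {"gripper":1,"translation":[0,0,-0.2],"dr":[0,0,0]},
    {"gripper":1,"translation":[0,0,-0.2],"dr":[0,0,0]},
    {"gripper":1,"translation":[0,0,-0.2],"dr":[0,0,0]},
    {"gripper":1,"translation":[0,0,-0.2],"dr":[0,0,0]},
    {"gripper":1,"translation":[0,0,-0.155],"dr":[0,0,0]},
    {"gripper":1,"translation":[0,0,0],"dr":[0,0,0]},
    {"gripper":1,"translation":[0,0,0],"dr":[0,0,0]},
    {"gripper":1,"translation":[0,0,0],"dr":[0,0,0]},
  ],
)

```text
clock: 9.18
eef_pos: [585.1, -276.3, 182.5]
tcp_rot: [3.141, -0.613, 0.067]
contact_force: [0.0, 0.5, -0.5]
opening: 0.47
```

```bash
python3 now.py w5; python3 -c "
import cv2
im=cv2.imread('pics/w5.png');cv2.imwrite('pics/c5.png',cv2.resize(im[130:300,180:370],None,fx=3.5,fy=3.5,interpolation=cv2.INTER_NEAREST))"
```

```text
9.1833 [ 585.1 -276.3  182.5] tilt,side,yaw [-3.51e+01  3.00e-02  0.00e+00] u,v,w -12.4 -1.5 92.5 F [ 0.   0.5 -0.5] 0.469581487773413
tip uvw 21.0 -1.5 -2.2
crown [320.5 344.8]
corner [285.3 242.1]
low [344.9 214.3]
bend [320.7 198. ]
tip [277.1 211. ]
free [360.6 273.3]
hole [248.2 217.1]
```

View pics/c5.png

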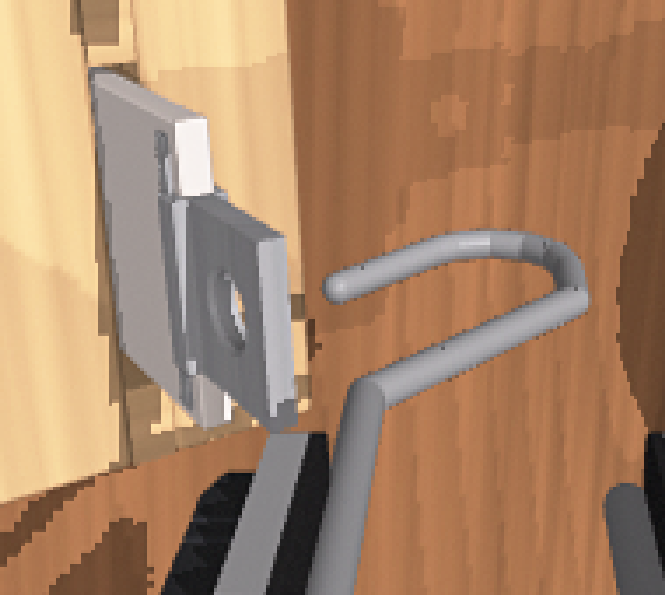

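The crop clearly shows the hanger hole: near-face ellipse about crop (208–245, 268–350). The hook tip is at (333,289), beyond the plate. I'll convert the hole to a position on the near face.

Run:
```python
from h import *
import pickle
c=pickle.load(open("w5.pkl","rb"));hole=np.array([597.4,-274,90]);ex=np.array([.998,.067,0]);ey=np.array([-.067,.998,0])
def f(x,y,u=-2.5):
    o,d=ray(c,(180+x/3.5-.5,130+y/3.5-.5));t=(u-(o-hole)@ex)/(d@ex);q=o+t*d-hole;return (q@ey).round(1),q[2].round(1)
for n,a in dict(holeC=(227,309),holeTop=(236,275),holeBot=(236,352),holeL=(222,268),cornTL=(262,240),cornTR=(273,425),cornBL=(190,195),cornBR=(190,365)).items():print(n,f(*a))
print("tip seen px",180+337/3.5-.5,130+288/3.5-.5)
im=cv2.imread("pics/w5.png")
cv2.imwrite("pics/c6.png",cv2.resize(im[185:260,225:285],None,fx=8,fy=8,interpolation=cv2.INTER_NEAREST))
print(im[205:235:2,236:256].mean(2).astype(int))
```

```text
holeC (np.float64(0.1), np.float64(0.0))
holeTop (np.float64(7.9), np.float64(4.9))
holeBot (np.float64(-7.0), np.float64(2.6))
holeL (np.float64(7.4), np.float64(-0.9))
cornTL (np.float64(17.3), np.float64(16.1))
cornTR (np.float64(-15.3), np.float64(15.9))
cornBL (np.float64(17.4), np.float64(-12.8))
cornBR (np.float64(-17.9), np.float64(-19.7))
tip seen px 275.7857142857143 211.78571428571428
[[107 109 110 111 113 113 112 110 113 111 106 109 111 110 109 109 107 121
  191 188]
 [110 109 111 111 118 116 109  95 103 113 108 108 110 109 109 110 106 103
  191 190]
 [108 108 109 122 125 115 102 101 141 141 112 108 110 108 108 109 107 106
  167 189]
 [109 108 109 125 128 112 111 108 107 106 178 111 107 109 112 108 107 106
  166 191]
 [111 108 107 127 133 118 114 113 112 109 190 195 116 108 110 111 108 105
  147 190]
 [114 108 108 126 135 126 116 113 112 108 198 197 160 107 109 108 109 105
  144 192]
 [118 108 106 123 140 135 117 117 113 107 206 205 195 134 109 109 108 106
  124 192]
 [117 110 109 107 137 138 118 116 113 109 200 215 164 105 107 112 110 108
  102 192]
 [119 111 110 108 121 134 126 112 114 112 107 203 203 116 106 112 110 107
  102 192]
 [121 111 109 109 110 128 131 121 110 112 108 101 194 196 111 109 109 106
  105 170]
 [123 115 110 109 110 111 126 128 118 106 106 103  97 170 122 108 109 108
  106 167]
 [122 118 109 108 112 113 119 123 120 111  95  92  91  89 118 111 110 109
  105 148]
 [122 116 110 110 111 112 113 112 115 115 113  90  79  89 112 111 110 108
  104 143]
 [120 121 111 109 110 113 113 113 115 113 104 100  99 111 111 109 111 108
  104 125]
 [120 122 111 110 111 113 112 113 115 112 112 113 109 110 111 110 111 110
  107 102]]
```

>>> jog_arm(
  deltas=[
    {"gripper":1,"translation":[-0.001,0.02,-0.022],"dr":[0,0,0]},
    {"gripper":1,"translation":[0,0,0],"dr":[0,0,0]},
    {"gripper":1,"translation":[-0.025,-0.0017,0.0067],"dr":[0,0,0]},
    {"gripper":1,"translation":[-0.025,-0.0017,0.0067],"dr":[0,0,0]},
    {"gripper":1,"translation":[-0.025,-0.0017,0.0067],"dr":[0,0,0]},
    {"gripper":1,"translation":[-0.025,-0.0017,0.0067],"dr":[0,0,0]},
    {"gripper":1,"translation":[-0.025,-0.0017,0.0067],"dr":[0,0,0]},
    {"gripper":1,"translation":[-0.025,-0.0017,0.0067],"dr":[0,0,0]},
    {"gripper":1,"translation":[-0.025,-0.0017,0.0067],"dr":[0,0,0]},
    {"gripper":1,"translation":[-0.025,-0.0017,0.0067],"dr":[0,0,0]},
    {"gripper":1,"translation":[0,0,0],"dr":[0,0,0]},
    {"gripper":1,"translation":[0,0,0],"dr":[0,0,0]},
  ],
)

```text
clock: 10.23
eef_pos: [564.1, -275.3, 184.0]
tcp_rot: [-3.141, -0.611, 0.066]
contact_force: [-0.1, 0.5, -0.4]
opening: 0.469
```

```bash
python3 now.py w6; python3 -c "
import cv2
im=cv2.imread('pics/w6.png');cv2.imwrite('pics/c6.png',cv2.resize(im[130:300,180:370],None,fx=3.5,fy=3.5,interpolation=cv2.INTER_NEAREST))
print(im[200:236:2,250:282].mean(2).astype(int))"
```

```text
10.2333 [ 564.1 -275.3  184. ] tilt,side,yaw [-3.5e+01 -2.0e-02 -7.0e-02] u,v,w -33.4 1.0 94.0 F [-0.1  0.5 -0.4] 0.46883673199047354
tip uvw -0.2 1.0 -0.8
crown [320.5 344.9]
corner [285.3 242.1]
low [344.9 214.4]
bend [320.7 198.1]
tip [277.1 211.1]
free [360.6 273.4]
hole [277.9 212.9]
[[153 155 154 155 155 156 122 108 112 111 159 192 203 118 116 111 110 110
  111 113 114 114 113 112 111 114 112  87  88  91  87  89]
 [155 153 153 154 155 155 124 109 112 112 140 190 205 118 119 109 110 109
  110 112 113 113 110 112 109 114 114  88  87  89  87  89]
 [154 153 154 155 154 157 133 110 111 113 124 191 204 118 119 112 109 110
  110 117 119 118 101  92 123 120 115  86  87  90  88  88]
 [153 154 155 154 153 156 135 109 110 114 112 191 204 119 119 114 109 110
  109 124 126 110 105 107 104  97 163  89  87  91  88  90]
 [155 154 155 154 153 156 146 110 109 115 107 191 203 117 119 115 109 109
  114 133 130 104 110 100 102  97  96  94  92  92  88  88]
 [154 154 155 155 154 156 158 110 108 115 108 183 196 119 119 118 111 109
  111 133 134 117 104 118 126 126 126 123  99  88  89  88]
 [156 154 15
[... 884 characters left out ...]
7 118 115 101  84  80  79  92  89]
 [155 155 154 155 155 154 154 158 109 108 114 113 132 121 120 121 118 111
  111 110 113 114 114 115 114 110 105 104  82  89  91  88]
 [156 152 154 155 155 154 155 157 133 108 112 113 134 198 207 121 117 113
  110 110 113 113 113 115 114 113 113 116  90  87  92  86]
 [154 154 153 154 154 154 155 156 157 136 107 116 147 192 203 117 122 111
  108 111 114 113 116 115 114 112 112 113 109 111 114  92]
 [156 155 155 154 154 155 155 155 157 123 111 130 112 142 150 189 171 145
  113 109 113 114 116 114 114 115 113 114 110 109 111 112]
 [136 165 153 153 153 155 154 155 157 124 111 126 112 156 149 187 168 165
  165 151 129 127 111 113 116 113 112 114 110 110 112 111]]
```

No contact force, and the tip's bright end shows inside the hole. I'll continue through.

>>> jog_arm(
  deltas=[
    {"gripper":1,"translation":[-0.025,-0.002,0.008],"dr":[0,0,0]},
    {"gripper":1,"translation":[-0.025,-0.002,0.008],"dr":[0,0,0]},
    {"gripper":1,"translation":[-0.025,-0.002,0.008],"dr":[0,0,0]},
    {"gripper":1,"translation":[-0.025,-0.002,0.008],"dr":[0,0,0]},
    {"gripper":1,"translation":[-0.025,-0.002,0.008],"dr":[0,0,0]},
    {"gripper":1,"translation":[-0.025,-0.002,0.008],"dr":[0,0,0]},
    {"gripper":1,"translation":[-0.025,-0.002,0.008],"dr":[0,0,0]},
    {"gripper":1,"translation":[-0.025,-0.002,0.0067],"dr":[0,0,0]},
    {"gripper":1,"translation":[-0.025,-0.002,0.0067],"dr":[0,0,0]},
    {"gripper":1,"translation":[-0.025,-0.002,0.0067],"dr":[0,0,0]},
    {"gripper":1,"translation":[0,0,0],"dr":[0,0,0]},
    {"gripper":1,"translation":[0,0,0],"dr":[0,0,0]},
  ],
)

```text
clock: 11.28
eef_pos: [539.1, -277.3, 191.6]
tcp_rot: [-3.141, -0.611, 0.066]
contact_force: [-0.7, -0.5, -1.1]
opening: 0.47
```

```bash
python3 now.py w7
python3 - <<'E'
from plan import *
# arc phase, fine steps; theta goes -35 -> 0, bend angle 220 -> 270
for a,T in((220,-35),(230,-28),(240,-21),(250,-14),(260,-7),(270,0)):
    tcp,c,f=check(arc(1,-130,15,a,a,1)[0],T,(0,0));print(a,T,tcp.round(1),round(c,1))
E
```

```text
11.2833 [ 539.1 -277.3  191.6] tilt,side,yaw [-3.501e+01 -3.000e-02 -7.000e-02] u,v,w -58.4 0.7 101.6 F [-0.7 -0.5 -1.1] 0.46980264601864696
tip uvw -25.2 0.7 6.8
crown [320.6 344.8]
corner [285.4 242.1]
low [345.  214.3]
bend [320.8 198. ]
tip [277.1 211.1]
free [360.7 273.4]
hole [304.3 201.5]
220 -35 [-58.3 101.6] 3.1
230 -28 [-48.  108.7] 2.8
240 -21 [-36.9 114.4] 2.8
250 -14 [-25.3 118.5] 3.1
260 -7 [-13.2 121.1] 3.4
270 0 [ -1. 122.] 3.6
```

>>> jog_arm(
  deltas=[
    {"gripper":1,"translation":[0.0515,0.003,0.0375],"dr":[-0.0026,0.0388,0]},
    {"gripper":1,"translation":[0.0515,0.003,0.0335],"dr":[-0.0026,0.0388,0]},
    {"gripper":1,"translation":[0.0555,0.0037,0.0305],"dr":[-0.0026,0.0388,0]},
    {"gripper":1,"translation":[0.0555,0.0037,0.0265],"dr":[-0.0026,0.0388,0]},
    {"gripper":1,"translation":[0.058,0.0039,0.0225],"dr":[-0.0026,0.0388,0]},
    {"gripper":1,"translation":[0.058,0.0039,0.0185],"dr":[-0.0026,0.0388,0]},
    {"gripper":1,"translation":[0.0605,0.004,0.015],"dr":[-0.0026,0.0388,0]},
    {"gripper":1,"translation":[0.0605,0.004,0.011],"dr":[-0.0026,0.0388,0]},
    {"gripper":1,"translation":[0.061,0.004,0.007],"dr":[-0.0026,0.0388,0]},
    {"gripper":1,"translation":[0.061,0.004,0.002],"dr":[-0.0026,0.0388,0]},
    {"gripper":1,"translation":[0,0,0],"dr":[0,0,0]},
    {"gripper":1,"translation":[0,0,0],"dr":[0,0,0]},
  ],
)

```text
clock: 12.33
eef_pos: [596.7, -272.8, 210.9]
tcp_rot: [-3.14, -0.007, 0.068]
contact_force: [-0.0, 0.3, -1.9]
opening: 0.473
```

```bash
python3 now.py w8
```

```text
12.3333 [ 596.7 -272.8  210.9] tilt,side,yaw [-0.41 -0.12  0.03] u,v,w -0.6 1.3 120.9 F [-0.   0.3 -1.9] 0.472951466936208
tip uvw -27.1 1.5 24.0
crown [319.8 345.8]
corner [284.8 242.5]
low [344.6 214.6]
bend [320.4 198.3]
tip [276.7 211.4]
free [360.2 273.9]
hole [318.6 200.9]
```

>>> jog_arm(
  deltas=[
    {"gripper":1,"translation":[0,-0.008,0.02],"dr":[0,0,0]},
    {"gripper":1,"translation":[0,0,0.02],"dr":[0,0,0]},
    {"gripper":1,"translation":[0,0,0.02],"dr":[0,0,0]},
    {"gripper":1,"translation":[0,0,0.03],"dr":[0,0,0]},
    {"gripper":1,"translation":[0,0,0.03],"dr":[0,0,0]},
    {"gripper":1,"translation":[0,0,0.03],"dr":[0,0,0]},
    {"gripper":1,"translation":[0,0,0.03],"dr":[0,0,0]},
    {"gripper":1,"translation":[0,0,0],"dr":[0,0,0]},
    {"gripper":1,"translation":[0,0,0],"dr":[0,0,0]},
  ],
)

```text
clock: 13.13
eef_pos: [596.2, -274.1, 229.8]
tcp_rot: [-3.14, -0.007, 0.066]
contact_force: [0.4, -1.1, -1.4]
opening: 0.467
```

```bash
python3 now.py w9
```

```text
13.1333 [ 596.2 -274.1  229.8] tilt,side,yaw [-0.39 -0.08 -0.04] u,v,w -1.3 -0.0 139.8 F [ 0.4 -1.1 -1.4] 0.4671431384359741
tip uvw -27.8 0.1 42.9
crown [319.9 345.8]
corner [284.9 242.5]
low [344.7 214.6]
bend [320.4 198.3]
tip [276.7 211.4]
free [360.3 273.9]
hole [319.4 190.8]
```

>>> jog_arm(
  deltas=[
    {"gripper":1,"translation":[0,0,0.04],"dr":[0,0,0]},
    {"gripper":1,"translation":[0,0,0.07],"dr":[0,0,0]},
    {"gripper":1,"translation":[0,0,0.1],"dr":[0,0,0]},
    {"gripper":1,"translation":[0,0,0.12],"dr":[0,0,0]},
    {"gripper":1,"translation":[0,0,0.14],"dr":[0,0,0]},
    {"gripper":1,"translation":[0,0,0.14],"dr":[0,0,0]},
    {"gripper":1,"translation":[0,0,0.12],"dr":[0,0,0]},
    {"gripper":1,"translation":[0,0,0.09],"dr":[0,0,0]},
    {"gripper":1,"translation":[0,0,0.05],"dr":[0,0,0]},
    {"gripper":1,"translation":[0,0,0.02],"dr":[0,0,0]},
    {"gripper":1,"translation":[0,0,0],"dr":[0,0,0]},
    {"gripper":1,"translation":[0,0,0],"dr":[0,0,0]},
  ],
)

```text
clock: 14.18
eef_pos: [595.7, -273.9, 317.9]
tcp_rot: [-3.14, -0.005, 0.066]
contact_force: [-0.5, 0.3, -2.4]
opening: 0.471
```

```bash
python3 now.py w10;cp pics/w10.png pics/v10.png
```

```text
14.1833 [ 595.7 -273.9  317.9] tilt,side,yaw [-0.31 -0.12 -0.04] u,v,w -1.6 0.2 227.9 F [-0.5  0.3 -2.4] 0.4711577694979834
tip uvw -28.3 0.4 131.1
crown [319.8 345.7]
corner [284.8 242.5]
low [344.6 214.6]
bend [320.4 198.3]
tip [276.6 211.3]
free [360.2 273.8]
hole [319.2 163.5]
```

View pics/v10.png

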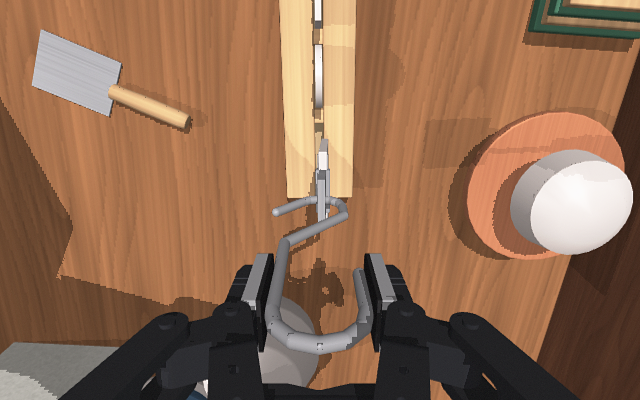

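The tile hangs on the hook: the hanger is threaded at (322,200), the other two tiles are in place and the bay below is empty. This was my 12th view, so from here I check numerically. I'll carry it gently to the robot side of the rail.

>>> jog_arm(
  deltas=[
    {"gripper":1,"translation":[-0.02,0.03,0],"dr":[0,0,-0.0049]},
    {"gripper":1,"translation":[-0.04,0.06,0],"dr":[0,0,-0.0049]},
    {"gripper":1,"translation":[-0.06,0.09,0],"dr":[0,0,-0.0049]},
    {"gripper":1,"translation":[-0.07,0.12,0],"dr":[0,0,-0.0049]},
    {"gripper":1,"translation":[-0.07,0.15,0],"dr":[0,0,-0.0049]},
    {"gripper":1,"translation":[-0.07,0.15,0],"dr":[0,0,-0.0049]},
    {"gripper":1,"translation":[-0.07,0.15,0],"dr":[0,0,-0.0049]},
    {"gripper":1,"translation":[-0.07,0.15,0],"dr":[0,0,-0.0049]},
    {"gripper":1,"translation":[-0.07,0.15,0],"dr":[0,0,-0.0049]},
    {"gripper":1,"translation":[-0.07,0.15,0],"dr":[0,0,-0.0049]},
    {"gripper":1,"translation":[-0.07,0.15,0],"dr":[0,0,-0.0049]},
    {"gripper":1,"translation":[-0.04,0.15,0],"dr":[0,0,-0.0049]},
  ],
)

```text
clock: 15.23
eef_pos: [522.4, -122.6, 318.4]
tcp_rot: [-3.14, -0.006, -0.027]
contact_force: [0.2, 0.4, -1.2]
opening: 0.469
```

>>> jog_arm(
  deltas=[
    {"gripper":1,"translation":[-0.02,0.15,0],"dr":[0,0,-0.0049]},
    {"gripper":1,"translation":[0,0.15,0],"dr":[0,0,-0.0049]},
    {"gripper":1,"translation":[0,0.15,0],"dr":[0,0,-0.0049]},
    {"gripper":1,"translation":[0,0.15,0],"dr":[0,0,-0.0049]},
    {"gripper":1,"translation":[0,0.15,0],"dr":[0,0,-0.0049]},
    {"gripper":1,"translation":[0,0.15,0],"dr":[0,0,-0.0049]},
    {"gripper":1,"translation":[0,0.15,0],"dr":[0,0,-0.0049]},
    {"gripper":1,"translation":[0,0.15,0],"dr":[0,0,-0.0049]},
    {"gripper":1,"translation":[0,0.15,0],"dr":[0,0,-0.0049]},
    {"gripper":1,"translation":[0,0.15,0],"dr":[0,0,-0.0049]},
    {"gripper":1,"translation":[0,0.15,0],"dr":[0,0,-0.0049]},
    {"gripper":1,"translation":[0,0.15,0],"dr":[0,0,-0.0049]},
  ],
)

```text
clock: 16.23
eef_pos: [520.9, 57.1, 318.4]
tcp_rot: [-3.14, -0.006, -0.119]
contact_force: [1.1, 0.1, -1.6]
opening: 0.471
```

>>> jog_arm(
  deltas=[
    {"gripper":1,"translation":[0,0.15,0],"dr":[0,0,0]},
    {"gripper":1,"translation":[0,0.15,0],"dr":[0,0,0]},
    {"gripper":1,"translation":[0,0.15,0],"dr":[0,0,0]},
    {"gripper":1,"translation":[0,0.15,0],"dr":[0,0,0]},
    {"gripper":1,"translation":[0,0.15,0],"dr":[0,0,0]},
    {"gripper":1,"translation":[0,0.15,0],"dr":[0,0,0]},
    {"gripper":1,"translation":[0,0.15,0],"dr":[0,0,0]},
    {"gripper":1,"translation":[0,0.12,0],"dr":[0,0,0]},
    {"gripper":1,"translation":[0,0.09,0],"dr":[0,0,0]},
    {"gripper":1,"translation":[0,0.06,0],"dr":[0,0,0]},
    {"gripper":1,"translation":[0,0.04,0],"dr":[0,0,0]},
    {"gripper":1,"translation":[0,0.02,0],"dr":[0,0,0]},
  ],
)

```text
clock: 17.23
eef_pos: [521.9, 194.3, 318.5]
tcp_rot: [-3.14, -0.006, -0.118]
contact_force: [-0.0, -0.1, -1.0]
opening: 0.47
```

>>> jog_arm(
  deltas=[
    {"gripper":1,"translation":[0,0,0],"dr":[0,0,0]},
    {"gripper":1,"translation":[0,0,0],"dr":[0,0,0]},
    {"gripper":1,"translation":[0,0,0],"dr":[0,0,0]},
  ],
)

```text
clock: 17.48
eef_pos: [522.0, 193.5, 318.5]
tcp_rot: [-3.14, -0.006, -0.119]
contact_force: [0.2, -0.4, -0.9]
opening: 0.468
```

```bash
python3 now.py w11
python3 - <<'E'
from h import *
import pickle
c=pickle.load(open("w11.pkl","rb"));im=cv2.imread("pics/w11.png").astype(int)
g=(im.max(2)-im.min(2)<25)
# rail in view: print grey runs by row
for y in range(20,300,30):
    xs=np.flatnonzero(g[y,:]); runs=np.split(xs,np.flatnonzero(np.diff(xs)>1)+1)
    print(y,[(q[0],q[-1],plane(c,((q[0]+q[-1])/2,y),265).round(0)[:2].tolist()) for q in runs if 8<len(q)<40])
E
```

```text
17.4833 [522.  193.5 318.5] tilt,side,yaw [-3.700e-01 -1.000e-02 -1.065e+01] u,v,w -43.9 471.6 228.5 F [ 0.2 -0.4 -0.9] 0.4677350175367476
tip uvw -70.0 476.6 131.6
crown [319.7 345.7]
corner [284.7 242.4]
low [344.6 214.6]
bend [320.3 198.3]
tip [276.6 211.3]
free [360.1 273.8]
hole [410.5 479.3]
20 []
50 []
80 [(np.int64(557), np.int64(582), [645.0, 260.0])]
110 [(np.int64(551), np.int64(575), [644.0, 247.0])]
140 [(np.int64(545), np.int64(569), [642.0, 233.0])]
170 [(np.int64(316), np.int64(329), [529.0, 232.0]), (np.int64(539), np.int64(563), [641.0, 218.0])]
200 [(np.int64(532), np.int64(556), [639.0, 202.0])]
230 [(np.int64(300), np.int64(323), [519.0, 200.0]), (np.int64(526), np.int64(548), [636.0, 186.0])]
260 [(np.int64(0), np.int64(15), [356.0, 203.0]), (np.int64(255), np.int64(273), [492.0, 186.0]), (np.int64(275), np.int64(287), [501.0, 185.0]), (np.int64(364), np.int64(382), [550.0, 179.0]), (np.int64(520), np.int64(541), [634.0, 168.0])]
290 [(np.int64(514), np.int64(534), [632.0, 150.0])]
```

>>> jog_arm(
  deltas=[
    {"gripper":1,"translation":[0.03,-0.004,0],"dr":[0,0,0]},
    {"gripper":1,"translation":[0.06,-0.007,0],"dr":[0,0,0]},
    {"gripper":1,"translation":[0.09,-0.011,-0.01],"dr":[0,0,0]},
    {"gripper":1,"translation":[0.12,-0.014,-0.01],"dr":[0,0,0]},
    {"gripper":1,"translation":[0.12,-0.014,-0.01],"dr":[0,0,0]},
    {"gripper":1,"translation":[0.12,-0.014,0],"dr":[0,0,0]},
    {"gripper":1,"translation":[0.12,-0.014,0],"dr":[0,0,0]},
    {"gripper":1,"translation":[0.12,-0.014,0],"dr":[0,0,0]},
    {"gripper":1,"translation":[0.12,-0.014,0],"dr":[0,0,0]},
    {"gripper":1,"translation":[0.11,-0.013,0],"dr":[0,0,0]},
    {"gripper":1,"translation":[0.08,-0.009,0],"dr":[0,0,0]},
    {"gripper":1,"translation":[0.045,-0.005,0],"dr":[0,0,0]},
  ],
)

```text
clock: 18.53
eef_pos: [636.7, 180.5, 315.3]
tcp_rot: [-3.14, -0.006, -0.119]
contact_force: [0.3, -0.8, -2.2]
opening: 0.471
```

>>> jog_arm(
  deltas=[
    {"gripper":1,"translation":[0,0,0],"dr":[0,0,0]},
    {"gripper":1,"translation":[0,0,0],"dr":[0,0,0]},
    {"gripper":1,"translation":[0,0,0],"dr":[0,0,0]},
  ],
)

```text
clock: 18.78
eef_pos: [635.0, 180.8, 315.5]
tcp_rot: [-3.14, -0.006, -0.118]
contact_force: [-0.1, -1.0, -2.1]
opening: 0.469
```

```bash
python3 now.py w12
python3 - <<'E'
from h import *
import pickle
c=pickle.load(open("w12.pkl","rb"));im=cv2.imread("pics/w12.png").astype(int)
g=(im.max(2)-im.min(2)<25)
for y in(20,50,80,110,140,170,185,230,245,260,275,290,310):
    xs=np.flatnonzero(g[y,200:440])+200; runs=np.split(xs,np.flatnonzero(np.diff(xs)>1)+1)
    print(y,[(int(q[0]),int(q[-1]),plane(c,((q[0]+q[-1])/2,y),265).round(0)[:2].tolist()) for q in runs if 5<len(q)])
E
```

```text
18.7833 [635.  180.8 315.5] tilt,side,yaw [ -0.34  -0.02 -10.61] u,v,w 68.0 451.3 225.5 F [-0.1 -1.  -2.1] 0.4692500180528587
tip uvw 41.9 456.4 128.6
crown [319.7 345.5]
corner [284.7 242.3]
low [344.5 214.5]
bend [320.3 198.2]
tip [276.6 211.2]
free [360.1 273.7]
hole [329.5 482.6]
20 [(309, 332, [648.0, 285.0]), (399, 439, [690.0, 280.0])]
50 [(310, 332, [647.0, 273.0]), (400, 439, [690.0, 268.0])]
80 [(311, 332, [646.0, 261.0])]
110 [(311, 331, [644.0, 248.0])]
140 [(311, 331, [643.0, 234.0])]
170 [(311, 330, [641.0, 220.0])]
185 [(311, 330, [640.0, 212.0])]
230 [(300, 330, [634.0, 189.0])]
245 [(278, 291, [617.0, 182.0]), (312, 330, [636.0, 180.0])]
260 [(255, 273, [605.0, 175.0]), (275, 286, [614.0, 174.0]), (312, 329, [635.0, 171.0]), (364, 382, [662.0, 168.0])]
275 [(236, 296, [605.0, 166.0]), (312, 329, [634.0, 162.0]), (353, 401, [664.0, 159.0])]
290 [(229, 296, [601.0, 157.0]), (312, 329, [633.0, 153.0]), (355, 407, [666.0, 149.0])]
310 [(214, 289, [593.0, 145.0]), (312, 329, [631.0, 140.0]), (359, 423, [670.0, 135.0])]
```

>>> jog_arm(
  deltas=[
    {"gripper":1,"translation":[0.005,0,-0.03],"dr":[0,0,0]},
    {"gripper":1,"translation":[0,0,-0.06],"dr":[0,0,0]},
    {"gripper":1,"translation":[0,0,-0.08],"dr":[0,0,0]},
    {"gripper":1,"translation":[0,0,-0.08],"dr":[0,0,0]},
    {"gripper":1,"translation":[0,0,-0.08],"dr":[0,0,0]},
    {"gripper":1,"translation":[0,0,-0.08],"dr":[0,0,0]},
    {"gripper":1,"translation":[0,0,-0.08],"dr":[0,0,0]},
    {"gripper":1,"translation":[0,0,-0.06],"dr":[0,0,0]},
    {"gripper":1,"translation":[0,0,-0.03],"dr":[0,0,0]},
    {"gripper":1,"translation":[0,0,-0.02],"dr":[0,0,0]},
    {"gripper":1,"translation":[0,0,-0.01],"dr":[0,0,0]},
    {"gripper":1,"translation":[0,0,0],"dr":[0,0,0]},
  ],
)

```text
clock: 19.83
eef_pos: [636.1, 180.7, 254.6]
tcp_rot: [-3.14, -0.007, -0.118]
contact_force: [-0.6, -0.6, -1.2]
opening: 0.471
```

>>> jog_arm(
  deltas=[
    {"gripper":1,"translation":[0,0,-0.01],"dr":[0,0,0]},
    {"gripper":1,"translation":[0,0,-0.01],"dr":[0,0,0]},
    {"gripper":1,"translation":[0,0,0],"dr":[0,0,0]},
  ],
)

```text
clock: 20.08
eef_pos: [636.0, 180.7, 252.6]
tcp_rot: [-3.14, -0.007, -0.118]
contact_force: [0.0, 0.4, -1.3]
opening: 0.469
```

```bash
python3 now.py w13
```

```text
20.0833 [636.  180.7 252.6] tilt,side,yaw [ -0.38  -0.02 -10.63] u,v,w 69.0 451.2 162.6 F [ 0.   0.4 -1.3] 0.468937616411123
tip uvw 42.9 456.2 65.7
crown [319.7 345.6]
corner [284.7 242.4]
low [344.5 214.5]
bend [320.3 198.2]
tip [276.6 211.3]
free [360.1 273.7]
hole [330.5 538.1]
```

Lower in half-millimetre steps until contact.

>>> jog_arm(
  deltas=[
    {"gripper":1,"translation":[0,0,-0.005],"dr":[0,0,0]},
    {"gripper":1,"translation":[0,0,-0.005],"dr":[0,0,0]},
    {"gripper":1,"translation":[0,0,0],"dr":[0,0,0]},
  ],
)

```text
clock: 20.38
eef_pos: [636.0, 180.6, 251.5]
tcp_rot: [-3.14, -0.006, -0.118]
contact_force: [0.5, 0.8, -1.6]
opening: 0.468
```

>>> jog_arm(
  deltas=[
    {"gripper":1,"translation":[0,0,-0.005],"dr":[0,0,0]},
    {"gripper":1,"translation":[0,0,0],"dr":[0,0,0]},
  ],
)

```text
clock: 20.55
eef_pos: [636.1, 180.7, 251.2]
tcp_rot: [-3.14, -0.007, -0.118]
contact_force: [-1.5, -0.2, -0.1]
opening: 0.466
```

>>> jog_arm(
  deltas=[
    {"gripper":1,"translation":[0,0,-0.004],"dr":[0,0,0]},
    {"gripper":1,"translation":[0,0,0],"dr":[0,0,0]},
  ],
)

```text
clock: 20.72
eef_pos: [636.2, 180.7, 251.1]
tcp_rot: [-3.14, -0.007, -0.118]
contact_force: [-0.8, 0.4, 2.4]
opening: 0.467
```

Contact reached: Fz went from −1.4 to +2.4 N at z=251.1. Open gently.

>>> jog_arm(
  deltas=[
    {"gripper":0.05,"translation":[0,0,0],"dr":[0,0,0]},
    {"gripper":0.02,"translation":[0,0,0],"dr":[0,0,0]},
    {"gripper":0,"translation":[0,0,0],"dr":[0,0,0]},
    {"gripper":-0.04,"translation":[0,0,0],"dr":[0,0,0]},
    {"gripper":-0.1,"translation":[0,0,0],"dr":[0,0,0]},
    {"gripper":-0.2,"translation":[0,0,0],"dr":[0,0,0]},
    {"gripper":-0.4,"translation":[0,0,0],"dr":[0,0,0]},
    {"gripper":-0.7,"translation":[0,0,0],"dr":[0,0,0]},
    {"gripper":-1,"translation":[0,0,0],"dr":[0,0,0]},
    {"gripper":-1,"translation":[0,0,0],"dr":[0,0,0]},
    {"gripper":-1,"translation":[0,0,0],"dr":[0,0,0]},
    {"gripper":-1,"translation":[0,0,0],"dr":[0,0,0]},
  ],
)

```text
clock: 21.72
eef_pos: [636.1, 180.7, 250.6]
tcp_rot: [-3.14, -0.006, -0.118]
contact_force: [-0.7, 0.4, 0.3]
opening: 0.998
```

Run:
```python
from h import *
import pickle
a=cv2.imread("pics/w13.png").astype(int)
c=cal("wrist");b=r.grab_frame("wrist");cv2.imwrite("pics/w14.png",b);pickle.dump(c,open("w14.pkl","wb"))
b2=r.grab_frame("wrist").astype(int)
def rod(im,tag):
    g=(im.max(2)-im.min(2)<25)
    for y in(200,230,245,255,265):
        xs=np.flatnonzero(g[y,240:400])+240; runs=np.split(xs,np.flatnonzero(np.diff(xs)>1)+1)
        print(tag,y,[(int(q[0]),int(q[-1])) for q in runs if 3<len(q)])
rod(a,"before");rod(b.astype(int),"after")
print("motion px",(abs(b.astype(int)-b2).max(2)>40).sum()); s=r.sense();print(s["eef_pos"],s["contact_force"],s["opening"])
```

```text
before 200 [(296, 341)]
before 230 [(299, 335)]
before 245 [(278, 292), (305, 335)]
before 255 [(256, 272), (276, 287), (305, 334), (365, 380)]
before 265 [(244, 286), (305, 334), (364, 393)]
after 200 [(296, 339)]
after 230 [(299, 336)]
after 245 [(278, 292), (305, 335)]
after 255 [(275, 287), (305, 335)]
after 265 [(273, 285), (305, 335)]
motion px 2
[636.0006211  180.69554377 250.62855611] [ 0.07662314  0.42720464 -0.15614363] 0.9938277458937002
```

The hook held its position. Retreat straight up, then back toward the robot.

>>> jog_arm(
  deltas=[
    {"gripper":-1,"translation":[0,0,0.06],"dr":[0,0,0]},
    {"gripper":-1,"translation":[0,0,0.1],"dr":[0,0,0]},
    {"gripper":-1,"translation":[0,0,0.15],"dr":[0,0,0]},
    {"gripper":-1,"translation":[0,0,0.2],"dr":[0,0,0]},
    {"gripper":-1,"translation":[0,0,0.2],"dr":[0,0,0]},
    {"gripper":-1,"translation":[0,0,0.2],"dr":[0,0,0]},
    {"gripper":-1,"translation":[0,0,0.2],"dr":[0,0,0]},
    {"gripper":-1,"translation":[0,0,0],"dr":[0,0,0]},
  ],
)

```text
clock: 22.48
eef_pos: [637.7, 181.1, 367.5]
tcp_rot: [-3.137, -0.013, -0.118]
contact_force: [-0.2, -0.0, 0.9]
opening: 1.002
```

```bash
cat > fin.py <<'E'
from h import *
import pickle
c=cal("wrist");b=r.grab_frame("wrist");cv2.imwrite("pics/w15.png",b)
b2=r.grab_frame("wrist").astype(int);print("motion px",(abs(b.astype(int)-b2).max(2)>40).sum(),r.sense()["clock"],r.sense()["eef_pos"])
# expected hung pose: hook at (636,180.7), crown 273, yaw -.118
P=hookpts([636,180.7,250],[np.pi,0,-.118]);yaw=-.118
ey=np.array([-np.sin(yaw),np.cos(yaw),0]);ex=np.array([np.cos(yaw),np.sin(yaw),0])
B=P["bend"]+np.array([0,0,3])
P.update({"plateL":B+[0,0,8]+17*ey,"plateR":B+[0,0,8]-17*ey,"slabL":B-[0,0,21]+30*ey,"slabR":B-[0,0,21]-30*ey})
for k,p in P.items():
    u,v=proj(c,p).round().astype(int); print(k,u,v,b[v-1:v+2,u-1:u+2].mean((0,1)).round() if 1<=v<399 and 1<=u<639 else None)
g=(b.max(2).astype(int)-b.min(2)<25)
v0=int(proj(c,P["tip"])[1])
for v in range(50,260,7):
    xs=np.flatnonzero(g[v,240:400])+240; runs=np.split(xs,np.flatnonzero(np.diff(xs)>1)+1)
    print(v,[(int(q[0]),int(q[-1]),int(b[v,q[len(q)//2]].mean())) for q in runs if 2<len(q)])
E
python3 fin.py
```

```text
motion px 6617 22.5833 [636.41043178 180.79895783 363.23463348]
crown 315 214 [187. 183. 185.]
corner 293 181 [114. 111. 112.]
low 331 169 [147. 144. 145.]
bend 315 162 [168. 164. 166.]
tip 286 168 [171. 166. 168.]
free 338 192 [120. 117. 117.]
plateL 315 147 [168. 164. 166.]
plateR 315 181 [168. 164. 165.]
slabL 315 130 [169. 164. 166.]
slabR 315 185 [167. 164. 165.]
50 [(306, 322, 175), (386, 399, 48)]
57 [(306, 322, 174), (387, 399, 49)]
64 [(306, 322, 174)]
71 [(306, 322, 173)]
78 [(306, 322, 170)]
85 [(306, 322, 170)]
92 [(306, 322, 168)]
99 [(306, 322, 169)]
106 [(307, 322, 168)]
113 [(306, 322, 169)]
120 [(307, 322, 167)]
127 [(307, 322, 168)]
134 [(307, 322, 166)]
141 [(307, 322, 165)]
148 [(307, 322, 167)]
155 [(307, 322, 166)]
162 [(301, 328, 166)]
169 [(282, 295, 131), (307, 322, 166), (326, 333, 148)]
176 [(302, 322, 162)]
183 [(289, 300, 82), (307, 322, 165)]
190 [(287, 294, 116), (308, 322, 167)]
197 [(286, 293, 114), (308, 322, 167), (335, 342, 120)]
204 [(284, 292, 127), (308, 322, 166), (336, 344, 126)]
211 [(287, 342, 132)]
218 [(299, 329, 152)]
225 [(308, 322, 166)]
232 [(308, 322, 166)]
239 [(308, 322, 167)]
246 [(308, 322, 166)]
253 [(275, 291, 110), (308, 322, 184)]
```

>>> jog_arm(
  deltas=[
    {"gripper":-1,"translation":[-0.2,0,0.05],"dr":[0,0,0]},
    {"gripper":-1,"translation":[-0.3,0,0],"dr":[0,0,0]},
    {"gripper":-1,"translation":[-0.3,-0.1,0],"dr":[0,0,0]},
    {"gripper":-1,"translation":[-0.3,-0.15,0],"dr":[0,0,0]},
    {"gripper":-1,"translation":[-0.3,-0.2,0],"dr":[0,0,0]},
    {"gripper":-1,"translation":[-0.2,-0.3,0],"dr":[0,0,0]},
    {"gripper":-1,"translation":[-0.2,-0.3,0],"dr":[0,0,0]},
    {"gripper":-1,"translation":[-0.1,-0.3,0],"dr":[0,0,0]},
    {"gripper":-1,"translation":[0,-0.3,0],"dr":[0,0,0]},
    {"gripper":-1,"translation":[0,-0.3,0],"dr":[0,0,0]},
    {"gripper":-1,"translation":[0,-0.3,0],"dr":[0,0,0]},
    {"gripper":-1,"translation":[0,-0.3,0],"dr":[0,0,0]},
  ],
)

```text
clock: 23.58
eef_pos: [445.1, -75.6, 365.9]
tcp_rot: [-3.14, -0.005, -0.118]
contact_force: [0.7, -0.7, 0.2]
opening: 1.001
```

>>> jog_arm(
  deltas=[
    {"gripper":-1,"translation":[0,-0.3,0],"dr":[0,0,0]},
    {"gripper":-1,"translation":[0,-0.3,0],"dr":[0,0,0]},
    {"gripper":-1,"translation":[0,-0.3,0],"dr":[0,0,0]},
    {"gripper":-1,"translation":[0,-0.3,0],"dr":[0,0,0]},
    {"gripper":-1,"translation":[0,-0.2,0],"dr":[0,0,0]},
    {"gripper":-1,"translation":[0,0,0],"dr":[0,0,0]},
    {"gripper":-1,"translation":[0,0,0],"dr":[0,0,0]},
    {"gripper":-1,"translation":[0,0,0],"dr":[0,0,0]},
    {"gripper":-1,"translation":[0,0,0],"dr":[0,0,0]},
    {"gripper":-1,"translation":[0,0,0],"dr":[0,0,0]},
    {"gripper":-1,"translation":[0,0,0],"dr":[0,0,0]},
    {"gripper":-1,"translation":[0,0,0],"dr":[0,0,0]},
  ],
)

```text
clock: 24.58
eef_pos: [446.1, -213.7, 366.7]
tcp_rot: [-3.14, -0.007, -0.117]
contact_force: [-0.2, -0.2, -0.9]
opening: 0.999
```

```bash
cat > fin2.py <<'E'
from h import *
c=cal("top");a=r.grab_frame("top");cv2.imwrite("pics/top1.png",a)
for _ in range(3): b=r.grab_frame("top")
print("motion px",(abs(a.astype(int)-b).max(2)>30).sum(),r.sense()["clock"])
yaw=-.118;ey=np.array([-np.sin(yaw),np.cos(yaw),0]);B=np.array([636.5,180.6,131.])
for n,p in dict(plate=B+[0,0,4],slabTop=B-[0,0,24],slabMid=B-[0,0,50],slabBot=B-[0,0,85],L=B-[0,0,50]+29*ey,R=B-[0,0,50]-29*ey,Lout=B-[0,0,50]+34*ey,Rout=B-[0,0,50]-34*ey).items():
    u,v=proj(c,p).round().astype(int);print(n,u,v,a[v,u])
old=cv2.imread("pics/top0.png")
# white tile blob under the rail
m=((a.min(2)>120)&(a.max(2).astype(int)-a.min(2)<30)).astype(np.uint8);m[:144]=0;m[185:]=0;m[:,:215]=0;m[:,285:]=0
k,l,st,ce=cv2.connectedComponentsWithStats(m)
for i in range(1,k):
    if st[i,4]>8:print("blob",st[i],ce[i].round(1))
d=(abs(a.astype(int)-old).max(2)>45).astype(np.uint8)
k,l,st,ce=cv2.connectedComponentsWithStats(d)
for i in range(1,k):
    if st[i,4]>15:print("changed",st[i],ce[i].round())
E
python3 fin2.py
```

```text
motion px 1 24.7833
plate 257 154 [100 100 104]
slabTop 258 157 [109 108 110]
slabMid 259 160 [ 94  98 105]
slabBot 261 163 [ 78  97 118]
L 250 159 [ 68  98 137]
R 268 160 [ 94  99 108]
Lout 249 159 [ 66  99 143]
Rout 269 160 [ 85  96 113]
changed [  343   108   297   292 40724] [486. 295.]
changed [250 145  15  16 124] [257. 154.]
changed [452 167  17  31 257] [460. 181.]
changed [616 254  24   6  49] [627. 256.]
changed [575 274   8   6  28] [579. 276.]
changed [586 274   5  14  36] [588. 281.]
changed [  148   292   198   108 10353] [250. 358.]
changed [326 323  55  17 647] [354. 332.]
changed [ 301  363   48   37 1484] [325. 383.]
```

```bash
python3 -c "
from rig import r
r.sign_off(); s=r.sense(); print(s['clock'],s['contact_force'])"
```

```text
the job is handed in; nothing more can be done
the job is handed in; nothing more can be done
```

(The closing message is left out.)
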